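Sweep the biscuits off the board into the tray

TASK

With the closed fingers, sweep the three small biscuits across the wooden board and over its edge into the empty steel tray beside it. Push them gently and never pick up, squeeze or press on them; leave the wooden stamp standing where it is among them, and do not disturb the tins on the cooling rack.

Things in the scene. Friction and masses are not known exactly. Their poses are not given: they have to be found in the camera images.
- board: pale wooden baker's board, fixed, 260 x 260 mm, 50 mm thick, its flat top 50 mm above the bench, no rims; origin at the centre of its underside, x and y along its edges, z up
- tray: empty steel tray, fixed, outside 260 mm along its x, 140 mm along its y, 30 mm high, walls and floor 4 mm thick; it stands 3 mm off the board's +y or -y edge (which side varies), parallel to it, so its rim is 20 mm below the board's top; origin at the centre of its underside, axes parallel to the board's
- biscuit1_center (a point): hard round baked biscuit, brown, 34 mm diameter, 14 mm thick, about 15 g, lying flat on the board at the start and sliding freely; this point is its centre, half-way up
- biscuit2_center (a point): hard round baked biscuit, brown, 34 mm diameter, 14 mm thick, about 15 g, lying flat on the board at the start and sliding freely; this point is its centre, half-way up
- biscuit3_center (a point): hard round baked biscuit, brown, 34 mm diameter, 14 mm thick, about 15 g, lying flat on the board at the start and sliding freely; this point is its centre, half-way up
- biscuit1: the same biscuit; origin at the centre of its underside, z up out of its top
- biscuit2: the same biscuit; origin at the centre of its underside, z up out of its top
- biscuit3: the same biscuit; origin at the centre of its underside, z up out of its top
- stamp: wooden biscuit stamp standing on the board in a row with the biscuits, loose, 60 g: round foot 36 mm across, narrower turned grip above, 55 mm high in all; origin at the centre of its underside, z up. Biscuits and stamp stand in four lanes that cross the board along its y, about 60 mm apart along the board's x (at least 46 mm between centres), one thing to a lane. Leave alone
- rack: wire cooling rack, fixed, 257 x 137 mm, 20 mm high, at the board's edge opposite the tray, carrying the two tins; origin at the centre of its underside, axes parallel to the board's
- tin1: small round aluminium pudding tin, open at the top, 64 mm across, 45 mm high, standing loose on the cooling rack; origin at the centre of its underside. Leave alone
- tin2: small round aluminium pudding tin, open at the top, 64 mm across, 45 mm high, standing loose on the cooling rack; origin at the centre of its underside. Leave alone
There are look-alikes about, which are no part of the job. What is shaped like the biscuit2 but black is not meant.

How it is judged:
At the end, for the whole second after the job is handed in: All three biscuits lie at rest in the steel tray (centres within its outline and less than 40 mm above the bench), and the stamp stands upright within 20 mm of where it began, as do the tins (x of biscuit1_center in the frame of tray between -0.13 and 0.13 m and y of biscuit1_center in the frame of tray between -0.07 and 0.07 m and height (world z) of each of biscuit1_center, biscuit2_center, biscuit3_center below 0.04 m and linear speed of each of biscuit1, biscuit2, biscuit3 below 0.02 m/s and x of biscuit2_center in the frame of tray between -0.13 and 0.13 m and y of biscuit2_center in the frame of tray between -0.07 and 0.07 m and x of biscuit3_center in the frame of tray between -0.13 and 0.13 m and y of biscuit3_center in the frame of tray between -0.07 and 0.07 m and distance of each of stamp, tin1, tin2 from where it was at the start of the episode below 0.02 m and angle between stamp's own z axis and vertical below 0.3 rad); the robot touches nothing.
It fails at once if a biscuit is picked up (its centre rises more than 18 mm above where it lies on the board) (height (world z) of any of biscuit1_center, biscuit2_center, biscuit3_center above 0.075 m).
It fails at once if a biscuit is squeezed or pressed with more than 10 N (contact force between the fingers and biscuit1 above 10 N or contact force between the fingers and biscuit2 above 10 N or contact force between the fingers and biscuit3 above 10 N).
It fails at once if the wooden stamp is shifted more than 20 mm or knocked over (distance of stamp from where it was at the start of the episode above 0.02 m or angle between stamp's own z axis and vertical above 0.5 rad).
It fails at once if a pudding tin, the bowl is shifted more than 20 mm (distance of any of tin1, tin2 from where it was at the start of the episode above 0.02 m).
It also fails if it takes over 64 s, if anything falls off the work surface, if the arm or the gripper's body presses on something with over 40 N, if the wrist force passes 120 N, or if a joint passes its speed limit or range.

ROBOT

A 6-joint arm with a two-finger parallel gripper is mounted at the origin on the work surface. World frame = base frame: x ahead of the robot, y to its left, z up, the work surface at z = 0. Lengths are in m, angles in rad, forces in N, time in s.
With the tool pointing down it reaches from about 0.35 to 0.775 m from the base axis. Payload 7.3 kg.
Tool frame: the origin (TCP) lies between the finger pads; the fingertips stand 25 mm ahead of it and the grasp point (between the pads) lies 6 mm ahead of it; y points along the fingers, z is the direction in which the jaws open and shut, and the axes are right-handed (so a half turn about y gives the same grasp; the last joint's range is limited). The gripper opens to 92 mm and grips with 3 to 60 N. Pads are 19 mm wide; open, the fingers measure 130 mm over their backs; the gripper's body (75 mm by 190 mm) begins 47 mm behind the grasp point.
Start: joints at [-1.418, 0.342, 1.524, -0, 1.275, -0.146], TCP at [0.155, -0.502, 0.252] pointing down, gripper open.
Joint ranges: [-2.53, 2.53], [-0.77, 2.02], [0.04, 2.7], [-1, 4.14], [0.28, 2.66], [-3.11, 3.11]. Speed limits (rad/s): [2.57, 2.57, 3.14, 3.14, 3.14, 3.14].

INTERFACE

Orientations are given as [roll, pitch, yaw] about the fixed x, y, z axes, in that order (R = Rz(yaw) Ry(pitch) Rx(roll)).
In Python, from cell import sensors, read_camera, hand_in gives the robot as it stands. The module is installed in compiled form; this text tells all that it offers.
- The arm moves only by the tool send_rows, never from a script. Its argument "motion" is a list that holds one entry, the list of rows, each a list of 4 numbers: the shift along the tool's x, y, z in m, then the turn about the tool's y in degrees. In form: [[[tx, ty, tz, twist], ...]]. A call has 1 to 8 rows; each row is the pose to reach, as a shift and turn from the pose measured when the call began, along the tool's axes at that moment; what a row does not reach only later rows make up. A row lasts 1/10 s, in which the tool goes at most 50 mm and 8.59 degrees, less where a joint would pass 70% of its speed; a pose out of reach is approached as far as the arm can. A call with a gripper value outside its range is refused whole. "gripper" is the opening, from 0 (shut) to 1 (fully open), set as the call begins (left out, the last holds). The fingers move at their own pace and stop on an object; "grip_force" is the grip in N (left out, the last holds). Time passes only in rows, so rows that repeat a pose let the fingers close. It gives the time, the measured TCP pose, the force and the opening at its end, in the units of the state.
- sensors.observe(): the state, without advancing time (a new reading comes with each control period).
- read_camera(name): name is "scene" or "top"; returns a dict with "frame" (420x560x3 uint8, red, green, blue), "fx", "fy", "cx", "cy" (pixels), "distortion" ([k1, k2, p1, p2, k3] as OpenCV has them; the pictures are not rectified), "extrinsics" (4x4, takes a point from world to camera coordinates). Camera axes: x right, y up, looking along -z (the intrinsics and any distortion apply to the point x, -y, -z); pixel columns grow to the right and rows downward; lengths in m; the calibration is good to about 2 mm. A picture is of the moment at which its call begins. There is no depth.
- hand_in(): hands the job in, once; it reports no verdict.
The state is a dict: "time": time; "qpos": joint angles; "qvel": joint speeds; "joint_efforts": joint torques, N m; "tool_pos": TCP position; "tool_rot": TCP orientation; "contact_force": force on the tool from outside, world axes, zero at the start; "torque": the same for the moment, N m; "opening": finger opening in m.
Only numpy, scipy, OpenCV 4.12 (cv2) and the standard library are available. Lean on these libraries where they do the work, as an engineer would, in place of code of your own. Each camera call takes 0.05 s, during which the arm holds its last target.

## Working session

There is one attempt and no reset: what is moved stays moved. The work goes in short steps, Python scripts to look and compute and a tool call to move; the robot and the scene stay as the last step left them, time stands still between calls to the robot, and variables do not carry over. Pictures are saved under pics/ and viewed, and the job is handed in when it is done.

Besides the shell and the picture viewer there is one more tool, called after "Emit:" as name(argument=value, ...), one argument or row to a line, values as JSON. send_rows: Moves the arm, as the interface text tells. Its arguments: {"type":"object","properties":{"motion":{"type":"array"},"gripper":{"type":"number"},"grip_force":{"type":"number"}},"required":["motion"]}

```bash
mkdir -p pics; python3 - <<'E'
from cell import sensors, read_camera
import cv2,pickle
s=sensors.observe();print({k:s[k] for k in('time','tool_pos','tool_rot','opening','qpos')})
for n in('scene','top'):
    c=read_camera(n);pickle.dump(c,open(n+'0.pkl','wb'))
    cv2.imwrite(f'pics/{n}0.png',c['frame'][...,::-1])
    print(n,c['fx'],c['fy'],c['cx'],c['cy'],c['distortion'],c['extrinsics'])
E
```

```text
{'time': 0.0, 'tool_pos': array([ 0.15450635, -0.50135607,  0.25103412]), 'tool_rot': array([-1.57233494e+00,  2.19999481e-04, -2.84277646e+00]), 'opening': 0.0916178860355077, 'qpos': array([-1.41799916e+00,  3.42723861e-01,  1.52504630e+00, -6.49218507e-06,
        1.27537674e+00, -1.46017307e-01])}
scene 497.13383679445053 497.13383679445053 280.17486456040547 204.34700635850552 [0.05486456 0.         0.         0.         0.        ] [[-0.25185751  0.96772776  0.00841292  0.1417747 ]
 [-0.82045876 -0.21812394  0.52845943  0.49717125]
 [ 0.51323992  0.12619403  0.84891687 -1.49439986]
 [ 0.          0.          0.          1.        ]]
top 392.425295432434 392.425295432434 277.57756800528574 210.55756449518483 [-0.00722589  0.          0.          0.          0.        ] [[ 0.01366095 -0.99947536  0.02936642 -0.00671432]
 [ 0.98353568  0.01872422  0.17974141 -0.65886942]
 [-0.18019697  0.02642748  0.98327546 -0.64494201]
 [ 0.          0.          0.          1.        ]]
```

View pics/scene0.png

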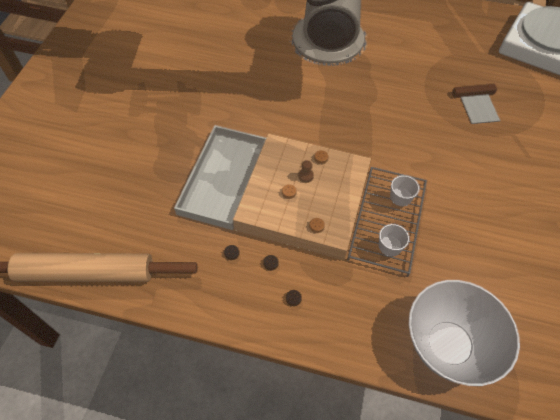

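View pics/top0.png

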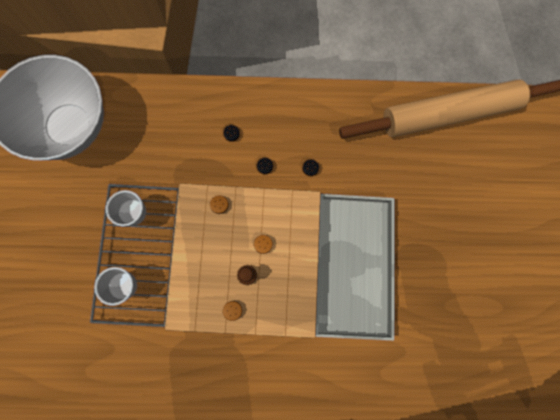

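The top view shows three brown biscuits on the board at about (220,205), (263,244) and (233,311), with the stamp at (247,275). The tray is on the right at (357,267), the rack with its tins is on the left, and the bowl is at (50,107). The only look-alikes are the black discs on the bench at (232,132), (265,166) and (311,168), so I'm choosing the brown ones. Next I'll measure and crop.

```bash
cat > h.py <<'E'
import numpy as np,cv2
def K(c): return np.array([[c['fx'],0,c['cx']],[0,c['fy'],c['cy']],[0,0,1.]])
def pix2w(c,uv,z):
    p=cv2.undistortPoints(np.array(uv,float).reshape(-1,1,2),K(c),np.array(c['distortion'])).reshape(-1,2)
    E=np.array(c['extrinsics']);R=E[:3,:3];t=E[:3,3]
    d=np.c_[p[:,0],-p[:,1],-np.ones(len(p))]@R
    o=-R.T@t
    return o+d*((z-o[2])/d[:,2])[:,None]
def w2pix(c,P):
    E=np.array(c['extrinsics']);F=np.diag([1,-1,-1.])
    r,_=cv2.Rodrigues(F@E[:3,:3]);return cv2.projectPoints(np.array(P,float).reshape(-1,1,3),r,F@E[:3,3],K(c),np.array(c['distortion']))[0].reshape(-1,2)
E
python3 - <<'E'
import pickle,cv2,numpy as np
from h import *
T=pickle.load(open('top0.pkl','rb'));S=pickle.load(open('scene0.pkl','rb'))
for n,c,b,st in(('top',T,[(220,205),(263,244),(233,311)],(247,275)),('scene',S,[(317,225),(289,191),(321,157)],(306,175))):
    hsv=cv2.cvtColor(c['frame'],cv2.COLOR_RGB2HSV)
    print(n,[hsv[v,u].tolist() for u,v in b+[st]],hsv[b[0][1]+18,b[0][0]])
    g=c['frame'][...,0].astype(int)
    for u,v in b:
        # darker in red than board
        p=c['frame'][v-16:v+17,u-16:u+17].astype(int)
        m=((p[...,2]<0.45*p[...,0])&(p[...,0]>60)).astype(np.uint8)
        N,l,s,ce=cv2.connectedComponentsWithStats(m)
        k=l[16,16];q=ce[k]+[u-16,v-16]
        print(q.round(1),s[k],pix2w(c,[q],.064 if n=='top' else .061).round(4))
    print('stampfoot',pix2w(c,[st],.06).round(3))
crop=T['frame'][170:350,90:410][...,::-1];cv2.imwrite('pics/crop.png',cv2.resize(crop,(800,450),interpolation=2))
crop=S['frame'][120:270,170:370][...,::-1];cv2.imwrite('pics/crops.png',cv2.resize(crop,(800,600),interpolation=2))
print('board corners',pix2w(T,[(179,185),(320,191),(316,337),(165,329)],.05).round(3))
E
```

```text
top [[15, 198, 138], [15, 199, 156], [15, 186, 145], [11, 170, 81]] [ 15 132 187]
[218.7 204.1] [  4   5  22  21 320] [[0.6679 0.1093 0.064 ]]
[262.8 243.9] [  6   5  21  26 334] [[0.5981 0.0294 0.064 ]]
[231.9 310.7] [  5   5  22  25 367] [[0.4835 0.0796 0.064 ]]
stampfoot [[0.544 0.056 0.06 ]]
scene [[13, 158, 150], [13, 155, 168], [13, 159, 141], [11, 124, 97]] [ 14 114 123]
[316.5 224.4] [  8   9  15  15 160] [[0.6697 0.1092 0.061 ]]
[288.8 190.5] [  9  10  14  13 133] [[0.599  0.0291 0.061 ]]
[321.  156.2] [ 10  10  13  12 127] [[0.4845 0.0795 0.061 ]]
stampfoot [[0.546 0.057 0.06 ]]
board corners [[ 0.705  0.185  0.05 ]
 [ 0.699 -0.074  0.05 ]
 [ 0.44  -0.066  0.05 ]
 [ 0.451  0.194  0.05 ]]
```

View pics/crop.png

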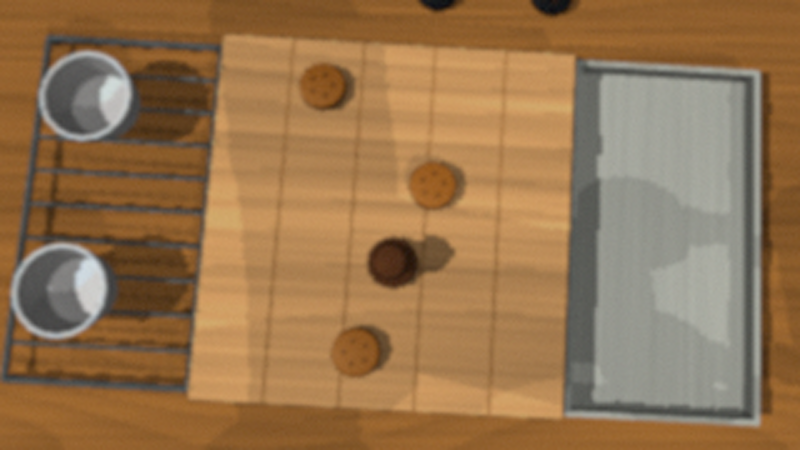

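View pics/crops.png

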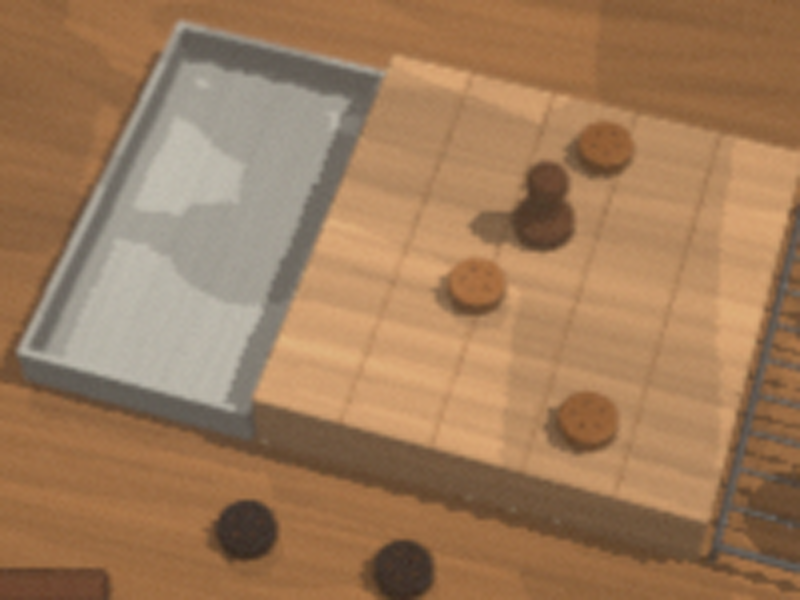

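```bash
cat > go.py <<'E'
import sys,numpy as np
from scipy.spatial.transform import Rotation as R
from cell import sensors
s=sensors.observe();r=R.from_euler('xyz',s['tool_rot']);p=np.array(s['tool_pos'])
t=np.array([float(a) for a in sys.argv[1:4]]);yaw=float(sys.argv[4]) if len(sys.argv)>4 else -91.6
d=r.inv().apply(t-p)
x=r.apply([1,0,0]);cur=np.degrees(np.arctan2(x[1],x[0]))
print('t',s['time'],'pos',p.round(4),'yaw',round(cur,2),'| shift',d.round(4),'twist',round(-((yaw-cur+180)%360-180),2),'down',r.apply([0,1,0]).round(3),'F',np.round(s['contact_force'],2))
E
python3 go.py 0.669 0.153 0.2
python3 - <<'E'
from h import *;import pickle
T=pickle.load(open('top0.pkl','rb'))
print(pix2w(T,[(125,209),(114,286)],.065).round(3))
E
```

```text
t 0.1 pos [ 0.1545 -0.5014  0.2511] yaw -162.88 | shift [-0.6843  0.0519 -0.4739] twist -71.28 down [-0.     0.001 -1.   ] F [-0.03 -0.49  0.02]
[[0.656 0.274 0.065]
 [0.522 0.281 0.065]]
```

Emit:
send_rows(
  motion=[
    [[-0.04,0,-0.028,-8],[-0.08,0,-0.055,-16],[-0.12,0,-0.083,-24],[-0.16,0,-0.11,-32],[-0.2,0,-0.138,-40],[-0.24,0,-0.166,-48],[-0.28,0,-0.194,-56],[-0.32,0,-0.221,-64]],
  ],
  gripper=0,
  grip_force=10,
)

```text
time: 0.9
tool_pos: [0.396, -0.1941, 0.2514]
tool_rot: [-1.571, 0.001, -1.72]
contact_force: [0.7, -0.3, 0.5]
opening: 0.0329
```

```bash
python3 go.py 0.669 0.153 0.2
```

```text
t 0.9 pos [ 0.396  -0.1941  0.2514] yaw -98.56 | shift [-0.3838  0.0518  0.2184] twist -6.96 down [-0.     0.001 -1.   ] F [ 0.67 -0.28  0.52]
```

Emit:
send_rows(
  motion=[
    [[-0.04,0,0.023,-2],[-0.085,0,0.048,-4],[-0.128,0,0.073,-7],[-0.17,0,0.097,-7],[-0.213,0,0.121,-7],[-0.256,0,0.146,-7],[-0.299,0,0.17,-7],[-0.342,0,0.195,-7]],
  ],
)

```text
time: 1.7
tool_pos: [0.6404, 0.117, 0.2513]
tool_rot: [-1.572, 0.001, -1.598]
contact_force: [0.8, -1.0, 0.8]
opening: 0.0007
```

```bash
python3 go.py 0.669 0.153 0.13
```

```text
t 1.7 pos [0.6404 0.117  0.2513] yaw -91.54 | shift [-0.0366  0.1213  0.0278] twist 0.06 down [-0.001  0.001 -1.   ] F [ 0.76 -1.01  0.84]
```

Emit:
send_rows(
  motion=[
    [[-0.037,0,0.029,0],[-0.037,0.04,0.029,0],[-0.037,0.08,0.029,0],[-0.037,0.12,0.029,0],[-0.037,0.121,0.029,0],[-0.037,0.121,0.029,0]],
  ],
)

```text
time: 2.3
tool_pos: [0.6701, 0.1533, 0.1302]
tool_rot: [-1.574, 0.001, -1.598]
contact_force: [0.7, -0.2, 0.3]
opening: 0.0007
```

```bash
python3 go.py 0.670 0.153 0.079; python3 - <<'E'
from cell import read_camera
import cv2
a=read_camera('top')['frame'][150:390,60:440][...,::-1]
cv2.imwrite('pics/a1.png',cv2.resize(a,(760,480),interpolation=2))
E
```

```text
t 2.3 pos [0.6701 0.1533 0.1302] yaw -91.55 | shift [0.0003 0.0512 0.    ] twist 0.05 down [-0.003  0.001 -1.   ] F [ 0.68 -0.18  0.32]
```

View pics/a1.png

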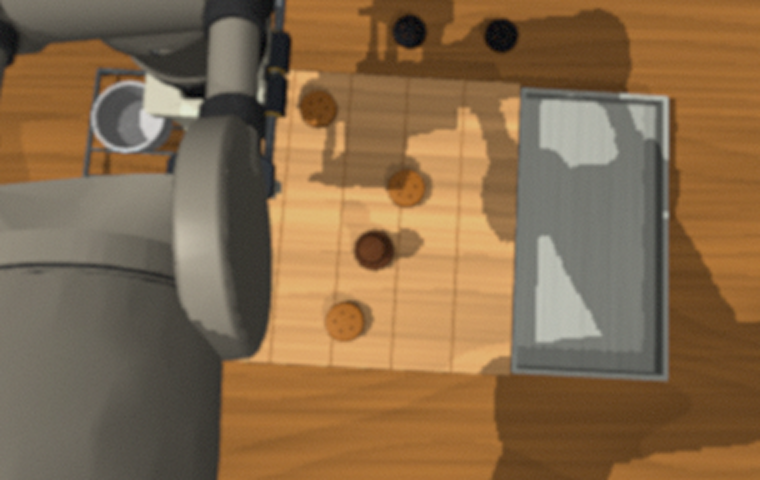

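The view shows the biscuits, stamp and tins unmoved, with the gripper beside biscuit 1 (318,105 in this crop). Next I lower and start pushing.

Emit:
send_rows(
  motion=[
    [[0,0.025,0,0],[0,0.045,0,0],[0,0.051,0,0],[0,0.051,0,0],[0.006,0.051,0,0],[0.013,0.051,0,0],[0.02,0.051,0,0],[0.028,0.051,0,0]],
  ],
)

```text
time: 3.15
tool_pos: [0.6708, 0.1246, 0.0818]
tool_rot: [-1.569, 0.002, -1.598]
contact_force: [0.3, 0.9, 0.7]
opening: 0.0005
```

```bash
python3 go.py 0.663 -0.085 0.079; cat > pic.py <<'E'
import sys,cv2
from cell import read_camera
for n in('top','scene'):
    c=read_camera(n)['frame'][...,::-1]
    c=c[150:390,60:440] if n=='top' else c[100:280,160:440]
    cv2.imwrite(f'pics/{sys.argv[1]}_{n}.png',cv2.resize(c,None,fx=2,fy=2,interpolation=2))
E
python3 pic.py a2
```

```text
t 3.15 pos [0.6708 0.1246 0.0818] yaw -91.57 | shift [ 0.2098  0.0025 -0.002 ] twist 0.03 down [ 0.002  0.002 -1.   ] F [0.33 0.86 0.66]
```

View pics/a2_top.png

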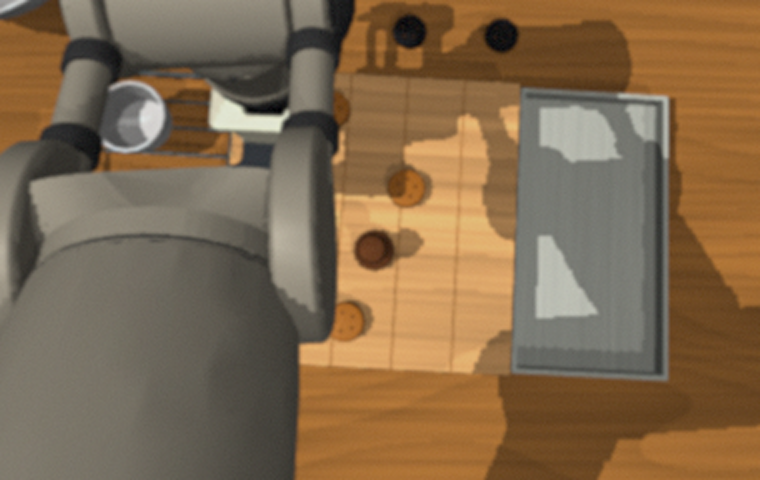

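View pics/a2_scene.png

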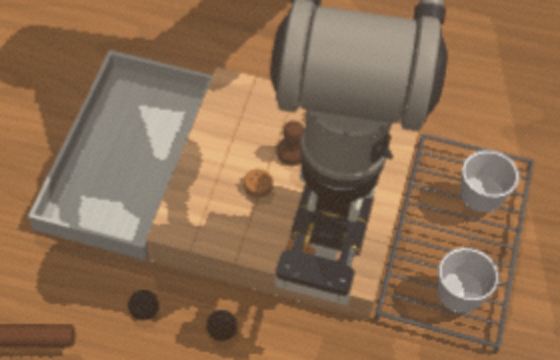

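Biscuit 1 is at the finger (hidden under the gripper), and nothing else has moved. I continue the slow push.

Emit:
send_rows(
  motion=[
    [[0.009,0.002,-0.001,0],[0.018,0.002,-0.001,0],[0.027,0.002,-0.001,0],[0.036,0.002,-0.001,0],[0.045,0.002,-0.001,0],[0.054,0.002,-0.001,0],[0.063,0.002,-0.001,0],[0.072,0.002,-0.001,0]],
  ],
)

```text
time: 4.05
tool_pos: [0.6676, 0.0511, 0.0793]
tool_rot: [-1.569, 0.001, -1.599]
contact_force: [-0.5, 0.9, 1.0]
opening: 0.0003
```

```bash
python3 go.py 0.664 -0.085 0.079; python3 pic.py a3
```

```text
t 4.05 pos [0.6676 0.0511 0.0793] yaw -91.64 | shift [0.1362 0.0002 0.0003] twist -0.04 down [ 0.001  0.001 -1.   ] F [-0.52  0.89  0.96]
```

View pics/a3_top.png

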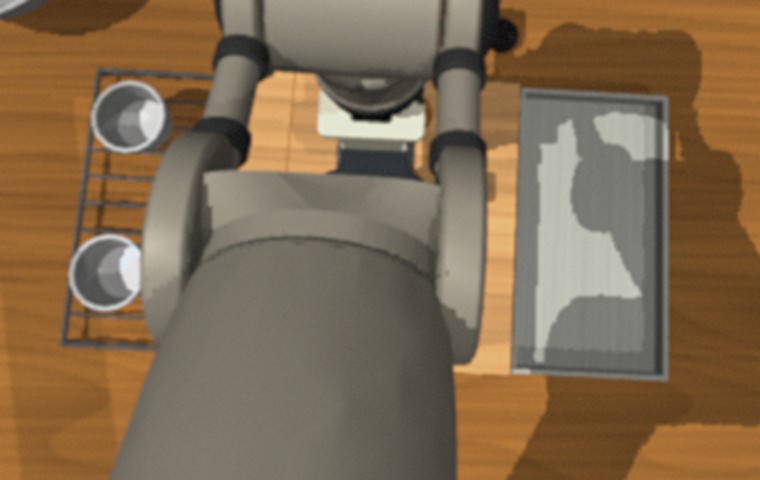

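View pics/a3_scene.png

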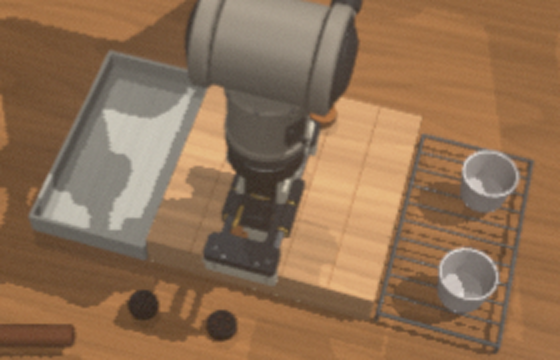

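A patch of biscuit 1 shows just ahead of the fingers at (235,228), and none is left behind. I continue.

Emit:
send_rows(
  motion=[
    [[0.01,0,0,0],[0.02,0,0,0],[0.03,0,0,0],[0.04,0,0,0],[0.05,0,0,0],[0.06,0,0,0],[0.07,0,0,0],[0.08,0,0,0]],
  ],
)

```text
time: 4.95
tool_pos: [0.6653, -0.0304, 0.0793]
tool_rot: [-1.569, 0.001, -1.601]
contact_force: [0.3, -0.1, -0.1]
opening: 0.0004
```

```bash
python3 go.py 0.664 -0.088 0.079; python3 pic.py a4
```

```text
t 4.95 pos [ 0.6653 -0.0304  0.0793] yaw -91.72 | shift [0.0576 0.0002 0.0005] twist -0.12 down [ 0.002  0.001 -1.   ] F [ 0.31 -0.14 -0.05]
```

View pics/a4_scene.png

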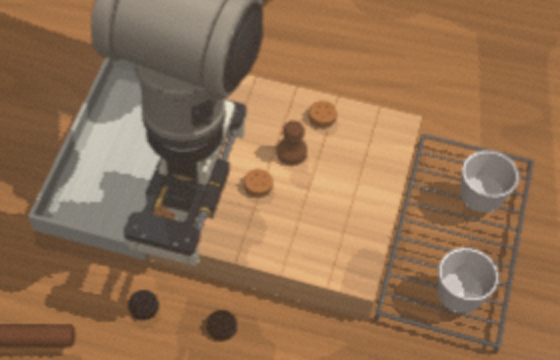

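Biscuit 1 is still ahead of the fingers near the edge (165,208). The stamp and the other biscuits are unmoved. Now I push it over.

Emit:
send_rows(
  motion=[
    [[0.01,0,0,0],[0.02,0,0,0],[0.03,0,0,0],[0.04,0,0,0],[0.05,0,0,0],[0.06,0,0,0],[0.06,0,0,0],[0.06,0,0,0]],
  ],
)

```text
time: 5.85
tool_pos: [0.6633, -0.0914, 0.0792]
tool_rot: [-1.569, 0.001, -1.603]
contact_force: [-0.5, 0.1, -0.5]
opening: 0.0007
```

Emit:
send_rows(
  motion=[
    [[0,-0.02,0,0],[0,-0.05,0,0],[0,-0.08,0,0],[-0.02,-0.08,0,0],[-0.06,-0.08,0,0],[-0.08,-0.08,0,0],[-0.08,-0.08,0,0]],
  ],
)

```text
time: 6.55
tool_pos: [0.6653, -0.0072, 0.1585]
tool_rot: [-1.571, 0.002, -1.598]
contact_force: [-0.2, 0.1, 0.3]
opening: 0.0002
```

```bash
python3 go.py 0.6 0.076 0.16; python3 pic.py a5
```

```text
t 6.55 pos [ 0.6653 -0.0072  0.1585] yaw -91.59 | shift [-0.0813 -0.0013 -0.0675] twist 0.01 down [ 0.     0.002 -1.   ] F [-0.25  0.05  0.32]
```

View pics/a5_scene.png

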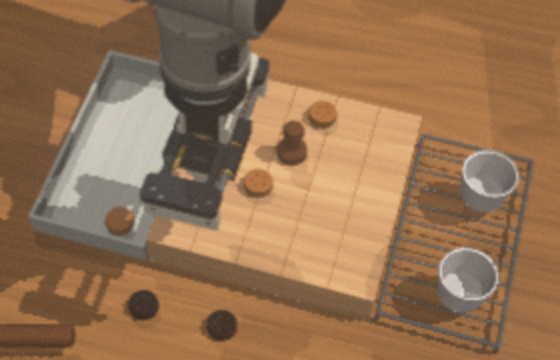

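View pics/a5_top.png

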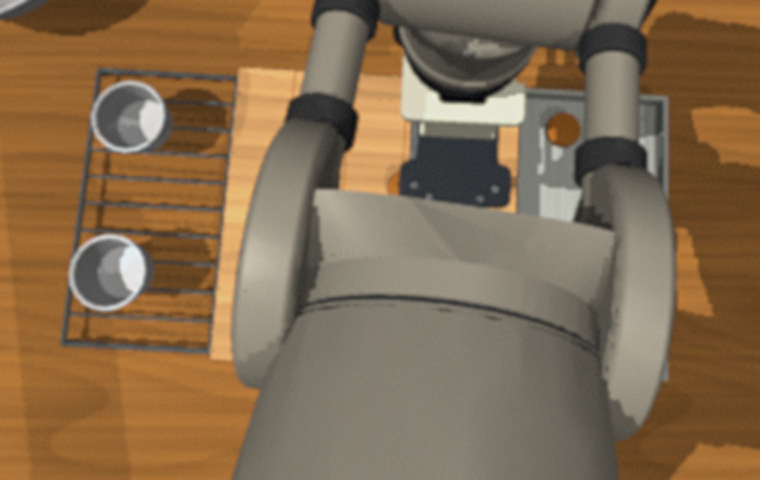

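Biscuit 1 lies in the tray at (120,221 in the scene crop), and the rest is undisturbed. Next is biscuit 2 at (0.5985, 0.029).

Emit:
send_rows(
  motion=[
    [[-0.03,0,-0.025,0],[-0.06,0,-0.05,0],[-0.081,0,-0.067,0],[-0.081,0,-0.067,0],[-0.081,0.025,-0.067,0],[-0.081,0.035,-0.067,0],[-0.081,0.035,-0.067,0],[-0.081,0.035,-0.067,0]],
  ],
)

```text
time: 7.45
tool_pos: [0.6014, 0.0717, 0.1237]
tool_rot: [-1.57, 0.001, -1.602]
contact_force: [1.1, 0.0, 0.8]
opening: 0.0004
```

```bash
python3 go.py 0.6 0.074 0.0785; python3 pic.py b1
```

```text
t 7.45 pos [0.6014 0.0717 0.1237] yaw -91.79 | shift [-0.0022  0.0452 -0.0015] twist -0.19 down [ 0.     0.001 -1.   ] F [1.13 0.03 0.8 ]
```

View pics/b1_scene.png

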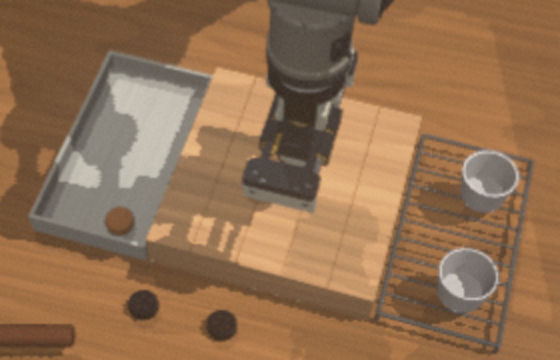

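Emit:
send_rows(
  motion=[
    [[-0.003,0.015,-0.001,0],[-0.003,0.032,-0.001,0],[-0.003,0.045,-0.001,0],[-0.003,0.045,-0.001,0],[0.003,0.045,-0.001,0],[0.01,0.045,-0.001,0],[0.018,0.045,-0.001,0],[0.026,0.045,-0.001,0]],
  ],
)

```text
time: 8.35
tool_pos: [0.6003, 0.0451, 0.08]
tool_rot: [-1.568, 0.001, -1.602]
contact_force: [-0.3, 0.2, -0.2]
opening: 0.0007
```

```bash
python3 go.py 0.5965 -0.09 0.0785; python3 pic.py b2
```

```text
t 8.35 pos [0.6003 0.0451 0.08  ] yaw -91.79 | shift [0.1352 0.0014 0.0004] twist -0.19 down [ 0.003  0.    -1.   ] F [-0.28  0.16 -0.18]
```

View pics/b2_scene.png

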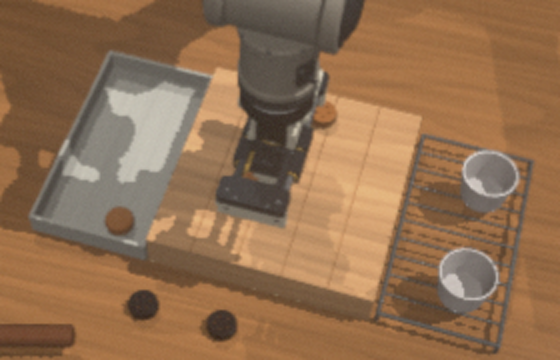

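The fingers are behind biscuit 2 with no unusual forces, so I push on.

Emit:
send_rows(
  motion=[
    [[0.009,0.001,0,0],[0.018,0.001,0,0],[0.027,0.001,0,0],[0.036,0.001,0,0],[0.045,0.001,0,0],[0.054,0.001,0,0],[0.063,0.001,0,0],[0.072,0.001,0,0]],
  ],
)

```text
time: 9.25
tool_pos: [0.5978, -0.0281, 0.0787]
tool_rot: [-1.568, 0.0, -1.603]
contact_force: [-0.9, -0.2, 0.7]
opening: 0.0004
```

```bash
python3 go.py 0.5965 -0.09 0.0785; python3 pic.py b3
```

```text
t 9.25 pos [ 0.5978 -0.0281  0.0787] yaw -91.86 | shift [0.0619 0.0002 0.0007] twist -0.26 down [ 0.002  0.    -1.   ] F [-0.88 -0.18  0.72]
```

View pics/b3_scene.png

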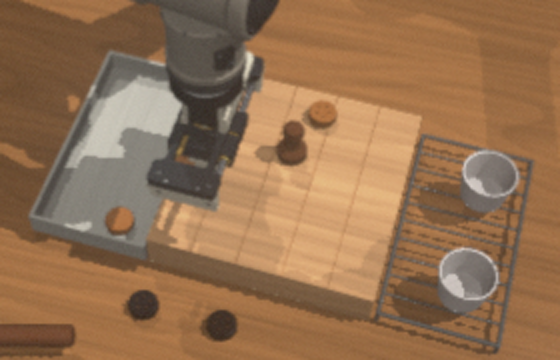

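Biscuit 2 has moved along with the fingers (a brown sliver at 183,150). The stamp is still at (291,148). I push it over and lift.

Emit:
send_rows(
  motion=[
    [[0.01,0,0,0],[0.02,0,0,0],[0.03,0,0,0],[0.04,0,0,0],[0.05,0,0,0],[0.062,0,0,0],[0.062,0,0,0],[0.062,0,0,0]],
  ],
)

```text
time: 10.15
tool_pos: [0.5957, -0.091, 0.0787]
tool_rot: [-1.568, 0.0, -1.605]
contact_force: [0.5, 1.2, 0.1]
opening: 0.0001
```

Emit:
send_rows(
  motion=[
    [[0,-0.02,0,0],[0,-0.05,0,0],[0,-0.09,0,0],[-0.02,-0.1,0,0],[-0.06,-0.1,0,0],[-0.1,-0.1,0,0],[-0.14,-0.1,0,0],[-0.14,-0.1,0,0]],
  ],
)

```text
time: 10.95
tool_pos: [0.5998, 0.0542, 0.1788]
tool_rot: [-1.569, 0.002, -1.6]
contact_force: [0.2, -0.9, -0.1]
opening: 0.0007
```

```bash
python3 go.py 0.485 0.126 0.18; python3 pic.py b4
```

```text
t 10.95 pos [0.5998 0.0542 0.1788] yaw -91.66 | shift [-0.0684 -0.0014 -0.1168] twist -0.06 down [ 0.002  0.002 -1.   ] F [ 0.23 -0.87 -0.14]
```

View pics/b4_scene.png

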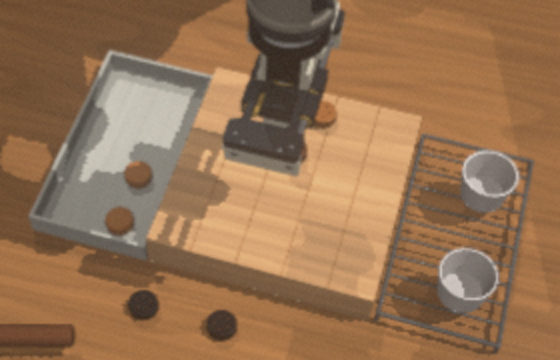

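Biscuit 2 is in the tray at (138,174). Biscuit 3 is next, crossing high above the stamp.

Emit:
send_rows(
  motion=[
    [[-0.02,0,-0.035,0],[-0.045,0,-0.075,0],[-0.068,0,-0.117,0],[-0.068,0,-0.117,0],[-0.068,0,-0.117,0],[-0.068,0.03,-0.117,0],[-0.068,0.055,-0.117,0],[-0.068,0.055,-0.117,0]],
  ],
)

```text
time: 11.85
tool_pos: [0.4849, 0.1204, 0.1208]
tool_rot: [-1.574, -0.001, -1.604]
contact_force: [0.1, 0.6, 0.2]
opening: 0.0003
```

```bash
python3 go.py 0.485 0.125 0.0785; python3 pic.py c1
```

```text
t 11.85 pos [0.4849 0.1204 0.1208] yaw -91.92 | shift [-0.0046  0.0423  0.0001] twist -0.32 down [-0.003 -0.001 -1.   ] F [0.15 0.62 0.19]
```

View pics/c1_scene.png

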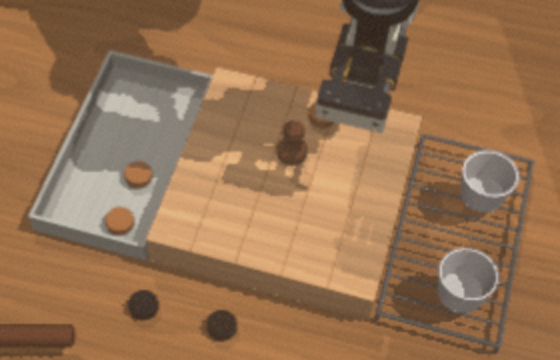

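The fingers are behind biscuit 3 (322,115), and the stamp is unmoved. I lower and push.

Emit:
send_rows(
  motion=[
    [[-0.004,0.015,0,0],[-0.004,0.03,0,0],[-0.004,0.042,0,0],[-0.004,0.042,0,0],[0.003,0.042,0,0],[0.01,0.042,0,0],[0.018,0.042,0,0],[0.026,0.042,0,0]],
  ],
)

```text
time: 12.75
tool_pos: [0.486, 0.0942, 0.0821]
tool_rot: [-1.568, -0.0, -1.604]
contact_force: [0.9, 0.2, -0.3]
opening: 0.0003
```

```bash
python3 go.py 0.479 -0.09 0.0785; python3 pic.py c2
```

```text
t 12.75 pos [0.486  0.0942 0.0821] yaw -91.92 | shift [ 0.1843  0.0036 -0.0009] twist -0.32 down [ 0.003 -0.    -1.   ] F [ 0.91  0.19 -0.32]
```

View pics/c2_scene.png

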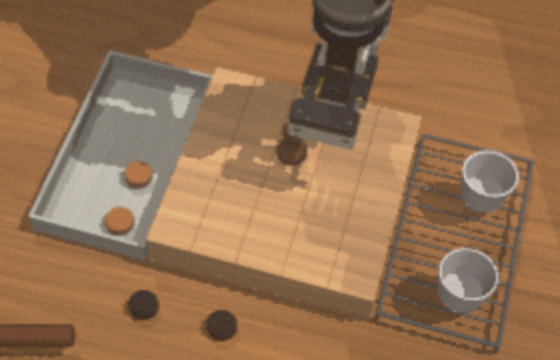

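Emit:
send_rows(
  motion=[
    [[0.008,0.003,0,0],[0.017,0.003,0,0],[0.026,0.003,0,0],[0.035,0.003,0,0],[0.044,0.003,0,0],[0.053,0.003,0,0],[0.062,0.003,0,0],[0.071,0.003,0,0]],
  ],
)

```text
time: 13.65
tool_pos: [0.4834, 0.0221, 0.0789]
tool_rot: [-1.568, -0.0, -1.605]
contact_force: [0.0, -0.2, 0.8]
opening: 0.0008
```

```bash
python3 go.py 0.481 -0.09 0.0785; python3 pic.py c3
```

```text
t 13.65 pos [0.4834 0.0221 0.0789] yaw -91.99 | shift [0.1121 0.0005 0.0015] twist -0.39 down [ 0.003 -0.    -1.   ] F [ 0.02 -0.22  0.8 ]
```

View pics/c3_scene.png

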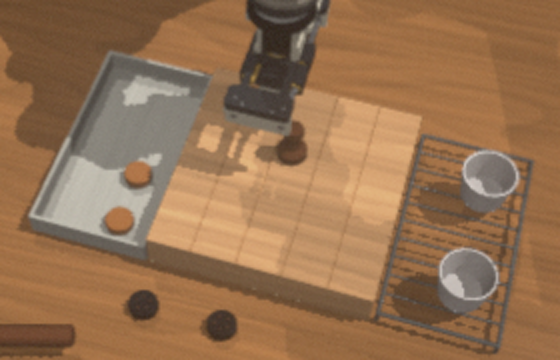

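View pics/c3_top.png

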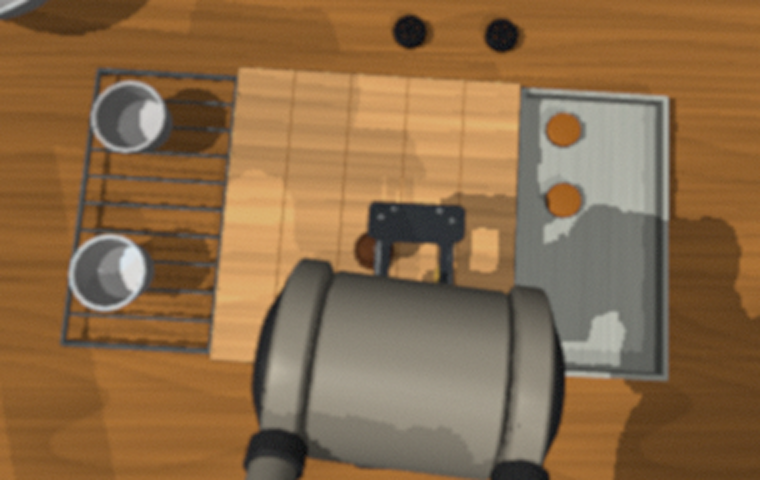

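The stamp is still in place, and biscuit 3 has not been left behind on the board.

Emit:
send_rows(
  motion=[
    [[0.009,0,0.001,0],[0.018,0,0.001,0],[0.027,0,0.001,0],[0.036,0,0.001,0],[0.045,0,0.001,0],[0.054,0,0.001,0],[0.063,0,0.001,0],[0.068,0,0.001,0]],
  ],
)

```text
time: 14.55
tool_pos: [0.4821, -0.0472, 0.079]
tool_rot: [-1.568, -0.0, -1.607]
contact_force: [-0.0, 0.2, 0.7]
opening: 0.0006
```

```bash
python3 go.py 0.481 -0.087 0.0785; python3 pic.py c4
```

```text
t 14.55 pos [ 0.4821 -0.0472  0.079 ] yaw -92.09 | shift [0.0399 0.0005 0.0004] twist -0.49 down [ 0.003 -0.001 -1.   ] F [-0.02  0.24  0.7 ]
```

View pics/c4_scene.png

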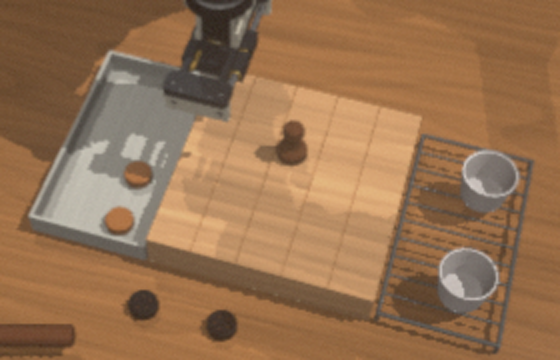

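Biscuit 3 is at the edge, hidden under the gripper. One last push, then lift.

Emit:
send_rows(
  motion=[
    [[0.01,0,0,0],[0.02,0,0,0],[0.03,0,0,0],[0.042,0,0,0],[0.042,0,0,0],[0.042,0,0,0]],
  ],
)

```text
time: 15.25
tool_pos: [0.4804, -0.0893, 0.0789]
tool_rot: [-1.568, -0.0, -1.609]
contact_force: [-0.4, 0.2, -1.3]
opening: 0.0009
```

Emit:
send_rows(
  motion=[
    [[0,-0.02,0,0],[0,-0.06,0,0],[0,-0.1,0,0],[0,-0.15,0,0],[0.05,-0.17,0,0],[0.1,-0.17,0,0],[0.15,-0.17,0,0],[0.2,-0.17,0,0]],
  ],
)

```text
time: 16.05
tool_pos: [0.4724, -0.2867, 0.2494]
tool_rot: [-1.567, -0.0, -1.608]
contact_force: [0.7, -0.5, -0.5]
opening: 0.0005
```

Emit:
send_rows(
  motion=[
    [[0.05,0,0,0],[0.1,0,0,0],[0.12,0,0,0],[0.12,0,0,0]],
  ],
)

```text
time: 16.45
tool_pos: [0.4671, -0.4092, 0.2483]
tool_rot: [-1.568, -0.0, -1.611]
contact_force: [-0.1, -0.2, -0.4]
opening: 0.0002
```

```bash
python3 pic.py d1; python3 - <<'E'
from cell import read_camera,sensors
import pickle,cv2,numpy as np
from h import *
T0=pickle.load(open('top0.pkl','rb'));T=read_camera('top');S=read_camera('scene');S0=pickle.load(open('scene0.pkl','rb'))
print(pix2w(T,[(60+563/2,150+129/2),(60+563/2,150+200/2)],.018).round(3))
# shift of stamp and tins by template match
for n,a,b,L in(('top',T0,T,[(247,275),(125,209),(114,286)]),('scene',S0,S,[(306,172),(404,191),(393,240)])):
  for u,v in L:
    t=a['frame'][v-14:v+15,u-14:u+15];w=b['frame'][v-24:v+25,u-24:u+25]
    r=cv2.matchTemplate(w,t,cv2.TM_CCOEFF_NORMED);_,m,_,l=cv2.minMaxLoc(r);print(n,(u,v),m,l[0]-10,l[1]-10)
s=sensors.observe();print(s['time'],s['tool_pos'],s['contact_force'])
E
```

```text
[[ 0.661 -0.119  0.018]
 [ 0.593 -0.118  0.018]]
top (247, 275) 0.986675500869751 0 0
top (125, 209) 0.999197244644165 0 0
top (114, 286) 0.9993075728416443 0 0
scene (306, 172) 0.8760741353034973 0 0
scene (404, 191) 0.9953439235687256 0 0
scene (393, 240) 0.9970982670783997 0 0
16.65 [ 0.4683013  -0.40511793  0.24951335] [-0.38255519 -0.4917224   0.51574172]
```

View pics/d1_scene.png

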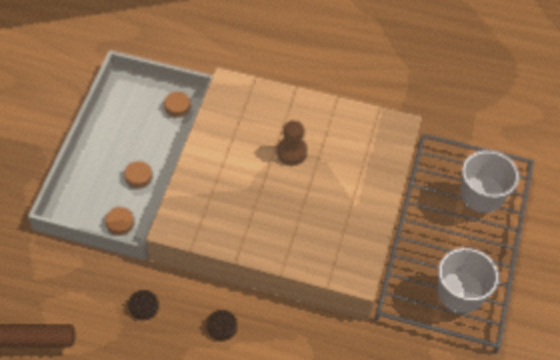

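View pics/d1_top.png

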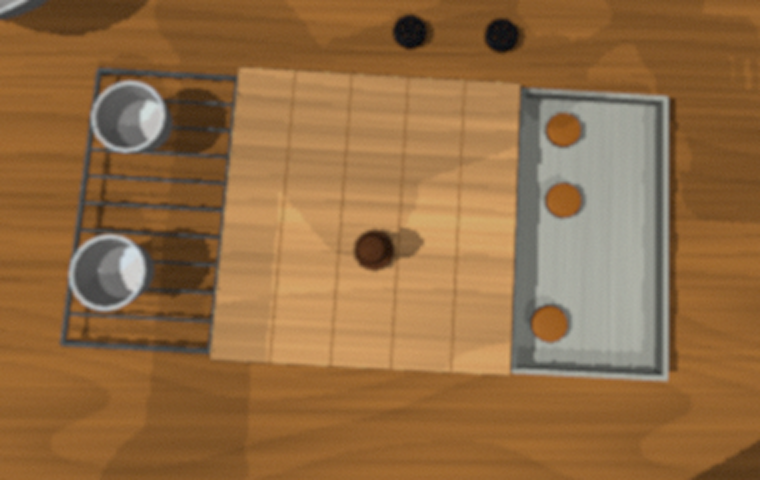

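All three biscuits lie in the tray, at (563,129), (563,200) and (550,323) in the top crop. The stamp and tins have not shifted.

```bash
python3 -c "
from cell import hand_in;print(hand_in())"
```

```text
the job is handed in; nothing more can be done
None
```

I swept the three brown biscuits one at a time, with the fingers closed, along their lanes and over the board's -y edge into the tray. I then lifted the arm clear and handed the job in at about 16.7 s of the 64 s allowed.

**Last checks:** Both cameras show all three biscuits in the tray. Template matching gave 0 px of shift for the stamp and both tins in both views. The stamp's match in the scene view was weaker (0.88), probably because of changed shadows. The wrist force readings I saw stayed within about 1.3 N.

**Not measured:** I did not measure finger force on each biscuit. I measured the tray positions of the first two biscuits, and judged the third biscuit's place and their being at rest from the pictures. On two of the lanes the fingertips first sat 2–3 mm higher than commanded; I corrected this during the sweep.

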